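Roll the sample canister up into the reader

TASK

With the fingertips only, slowly push the sample canister lying on the infeed up the reader's ramp and over the crest, so that it lies home in the seat against the stop; do not grip or lift it, push it gently, and never let it get away from you and roll freely on the ramp. Once it is home, press the read button on the housing behind it fully and let it come back up. Leave the things standing beside the reader where they are.

Things in the scene. Friction and masses are not known exactly. Their poses are not given: they have to be found in the camera images.
- dock: the canister reader, fixed to the table. Origin: on the table under the middle of its ramp; x points up the slope along the track, y across it, z up. Flat infeed floor from x = -210 to -60 mm, 12 mm above the table, then the ramp, the seat and the stop. The track is 118 mm wide between kerbs 10 mm thick that stand about 12 mm above its floor; they are smooth and slippery
- ramp_foot (a point): middle of the ramp's foot line, where the flat infeed ends: dock x = -60 mm, 12 mm above the table. From here the floor rises straight at 8 degrees
- crest (a point): middle of the ramp's top edge: dock x = +80 mm, 31.7 mm above the table. Just behind it the floor drops 5 mm into a flat seat 45 mm long
- seat (a point): where the canister's centre lies when it is home: dock x = +100 mm, 51.7 mm above the table, resting on the seat floor (26.7 mm high) between the crest and the upright stop face at x = +125 mm. The stop is the front of a white housing, x = +125 to +235 mm, 170 mm wide, 78 mm high
- canister_center (a point): centre (on the axis, half-way along) of the capped aluminium canister to be loaded: a cylinder of 50 mm diameter, 110 mm long, about 0.25 kg, lying across the track on the infeed with its axis along the dock's y (within 2 degrees). It rolls freely, and rolls back down the ramp if let go there
- read_button_top (a point): centre of the top face of the black read button (28 mm diameter, in a grey surround) on the housing behind the stop; pressed straight down
- read_button (a joint): travel of the read button: 0 up, 0.006 m fully down; sprung, fully down at 5 N, comes back up when released. A press counts from 0.004
- spare_canister: a second aluminium canister of the same size (50 mm diameter, 110 mm tall) standing upright beside the ramp, on its far side (dock -y); not part of the job. Origin: centre of its underside
- reagent_jar: capped jar, 48 mm diameter, 62 mm tall, standing beside the ramp on the robot's side (dock +y); not part of the job. Origin: centre of its underside
- tube_rack: rack of small tubes, 70 x 130 mm, 68 mm tall, beside the infeed on its far side; not part of the job. Origin: centre of its underside
- label_roll: paper roll standing on end, 60 mm diameter, 30 mm tall, beside the infeed on the robot's side; not part of the job. Origin: centre of its underside
There are look-alikes about, which are no part of the job. Leave any red look-alike of the part that bears canister_center alone.

How it is judged (in metres and radians):
On the way, in this order (a step that is already met when the one before it is completed fails the run):
1. the canister is on the ramp (x of canister_center in the frame of dock between -0.03 and 0.07 m), for 0.05 s.
2. the canister lies home in the seat (x of canister_center in the frame of dock between 0.092 and 0.106 m and z of canister_center in the frame of dock between 0.048 and 0.0555 m and y of canister_center in the frame of dock between -0.012 and 0.012 m and angle between the y axis of canister and the y axis of dock, either way round below 0.08 rad and linear speed of canister below 0.03 m/s), for 0.2 s.
3. the read button is pressed (value of joint read_button above 0.004 m), for 0.05 s.
At the end, for the whole second after the job is handed in: The canister lies at rest in the seat: its axis 92 to 106 mm along the dock's x (nominal 100; up to 4 mm of play), within 12 mm of the track's middle, at seat height (48 to 55.5 mm), within 0.08 rad of square to the track; the read button is up again (under 1.5 mm) (x of canister_center in the frame of dock between 0.092 and 0.106 m and z of canister_center in the frame of dock between 0.048 and 0.0555 m and y of canister_center in the frame of dock between -0.012 and 0.012 m and angle between the y axis of canister and the y axis of dock, either way round below 0.08 rad and linear speed of canister below 0.02 m/s and value of joint read_button below 0.0015 m); the robot touches nothing.
It fails at once if the canister got away on the ramp: it moved there faster than 0.18 m/s with no finger on it (x of canister_center in the frame of dock between -0.03 and 0.07 m and contact force between the fingers and canister below 0.02 N and linear speed of canister above 0.18 m/s).
It fails at once if the canister was lifted 8 mm or more off the track, or left it (z of canister_center in the frame of dock above 0.0667 m or (x of canister_center in the frame of dock below -0.06 m and z of canister_center in the frame of dock above 0.046 m) or (x of canister_center in the frame of dock below 0.01 m and z of canister_center in the frame of dock above 0.056 m) or y of canister_center in the frame of dock above 0.03 m or y of canister_center in the frame of dock below -0.03 m or x of canister_center in the frame of dock below -0.215 m).
It fails at once if the canister was gripped or shoved hard (over 25 N) (contact force between the fingers and canister above 25 N).
It fails at once if the read button was pressed before the canister was home (value of joint read_button above 0.003 m and not (x of canister_center in the frame of dock between 0.092 and 0.106 m and z of canister_center in the frame of dock between 0.048 and 0.0555 m and y of canister_center in the frame of dock between -0.012 and 0.012 m and angle between the y axis of canister and the y axis of dock, either way round below 0.08 rad)).
It fails at once if a thing standing beside the reader was moved by more than 20 mm (distance of any of spare_canister, reagent_jar, tube_rack, label_roll from where it was at the start of the episode above 0.02 m).
It also fails if it takes over 54 s, if anything falls off the work surface, if the arm or the gripper's body presses on something with over 40 N, if the wrist force passes 120 N, or if a joint passes its speed limit or range.

ROBOT

A 7-joint arm with a two-finger parallel gripper is mounted at the origin on the work surface. World frame = base frame: x ahead of the robot, y to its left, z up, the work surface at z = 0. Lengths are in mm, angles in rad, forces in N, time in s.
With the tool pointing down it reaches from about 400 to 900 mm from the base axis. Payload 5.6 kg.
Tool frame: the origin (TCP) lies midway between the tips of the shut fingers; the grasp point (between the pads) lies 19 mm behind it; x points along the fingers, y is the direction in which the jaws open and shut, and the axes are right-handed (so a half turn about x gives the same grasp; the last joint's range is limited). The gripper opens to 92 mm and grips with 3 to 60 N. Pads are 20 mm wide; open, the fingers measure 128 mm over their backs; the gripper's body (75 mm by 189 mm) begins 69 mm behind the grasp point.
Start: joints at [-1.291, 0.468, -0.012, 1.603, 0.006, 1.071, -0.056], TCP at [206.236, 616.422, 214.592] pointing down, gripper open.
Joint ranges: [-2.53, 2.53], [-0.31, 2.02], [-1.57, 1.55], [0.28, 2.44], [-1.29, 4.43], [0.15, 1.84], [-2.92, 2.92]. Speed limits (rad/s): [2.57, 2.57, 3.14, 3.14, 3.14, 3.14, 3.14].

INTERFACE

Orientations are given as a rotation vector (axis times angle).
In Python, from cell import robot, grip, kin, viewer gives the robot as it stands. Calls block until the motion is done:
- robot.movep(position, orientation): joint-space move of the TCP to a pose.
- robot.servo_line(position, feed=150, rotation=None): straight line of the TCP; rotation=None keeps the orientation; feed is the mean speed in mm/s.
- robot.goto_joints(angles): joint-space move.
- grip(opening, newtons=None): opening from 0.0 (shut) to 1.0 (fully open); newtons is the grip in N (None keeps the last); returns when the fingers have stopped.
- robot.hold(seconds).
- kin.ik(position, orientation): joint angles nearest the present ones, or None.
- robot.observe(): the state.
- viewer.read_camera(name): name is "scene" or "side" or "wrist"; returns the picture (400x640x3 uint8, red, green, blue); there is no depth.
- viewer.camera_info(name): a dict with "camera_matrix" (3x3 intrinsics, pixels), "k1" (the pictures are not rectified: a ray, as slopes to the right and down, at radius r is drawn at 1 + k1 r^2 times it, then the intrinsics apply), "R" (3x3) and "t" (3): a world point X has camera coordinates R X + t. Camera axes: x right, y down, z forward; pixel columns grow to the right and rows downward; lengths in mm; the calibration is good to about 2 mm. A picture is of the moment at which its call begins: read the wrist's pose just before it. camera_info takes no time and is no camera call; for the wrist camera it gives the pose at the moment of the call.
A pose or a line that the arm cannot do raises robot.IKError and nothing moves.
- robot.job_done(): hands the job in, once; it reports no verdict.
Trained networks look in the newest picture that a camera, given by its name, has taken for a name from the list of things; names that differ only in an ending like _2 or _b are one class to them, and where a whole thing is asked for, a point or a joint stands for the part that bears it (a point fixed in the world has none). Each returns a list of dicts, best first, with "confidence" (0 to 1); they miss things now and then, are a little off and sometimes report something else, mostly with a low value. They report only what shows in the picture. A call takes as long as a camera call. They do not tell look-alikes from the thing itself.
- viewer.silhouettes(name, camera): "mask" (400x640 bool, what is visible of it).
- viewer.pinpoint(name, camera): "at" ([x, y, z] in mm, in the coordinates of the camera as it stood for that picture, good to about 4 mm: a listed point, or the origin of a listed thing).
The state is a dict: "t": time; "joints": joint angles; "joint_velocities": joint speeds; "joint_torque": joint torques, N m; "tcp_pos": TCP position; "tcp_rot": TCP orientation; "contact_force": force on the tool from outside, world axes, zero at the start; "wrist_torque": the same for the moment, N m; "grip_width": opening from 0.0 (shut) to 1.0 (fully open).
Only numpy, scipy, OpenCV 4.12 (cv2) and the standard library are available. Lean on these libraries where they do the work, as an engineer would, in place of code of your own. Each camera call takes 0.05 s, during which the arm holds its last target.

## Working session

There is one attempt and no reset: what is moved stays moved. The work goes in short steps, each a Python script; the robot and the scene stay as the last script left them, time stands still between calls to the robot, and variables do not carry over. Pictures are saved under pics/ and viewed, and the job is handed in when it is done.

```bash
ls; mkdir -p pics; python3 - <<'E'
from cell import robot, grip, kin, viewer
import cv2
for n in ("scene","side","wrist"):
    im=viewer.read_camera(n); cv2.imwrite(f"pics/{n}0.png",im[:,:,::-1])
    i=viewer.camera_info(n); print(n,i)
s=robot.observe();print(s)
E
```

```text
pics
scene {'camera_matrix': array([[468.27033519,   0.        , 325.82039053],
       [  0.        , 468.27033519, 194.89876056],
       [  0.        ,   0.        ,   1.        ]]), 'k1': 0.03930820541852762, 'R': array([[-0.86633402,  0.49899028, -0.02177301],
       [ 0.27235156,  0.43540962, -0.85804609],
       [-0.41867648, -0.74928443, -0.51311095]]), 't': array([ 484.49088856,  -68.03382994, 1174.7959281 ])}
side {'camera_matrix': array([[425.14498153,   0.        , 323.89912858],
       [  0.        , 425.14498153, 202.66863523],
       [  0.        ,   0.        ,   1.        ]]), 'k1': -0.05651730510611763, 'R': array([[ 0.85376336, -0.52046733,  0.01420836],
       [-0.30646654, -0.52440765, -0.79440221],
       [ 0.42091137,  0.67387712, -0.60722586]]), 't': array([-487.4009019 ,  269.74414217,  708.60620013])}
wrist {'camera_matrix': array([[327.20710553,   0.        , 320.524866  ],
       [  0.        , 327.20710553, 202.936409  ],
       [  0.        ,   0.        ,   1.        ]]), 'k1': 0.019737300014057, 'R': array([[ 3.16628130e-01,  9.48549364e-01, -8.55652935e
[... 177 characters left out ...]
612441])}
{'t': 0.15, 'joints': array([-1.29101041,  0.46817816, -0.01162107,  1.60338436,  0.00600204,
        1.07143609, -0.05627053]), 'joint_velocities': array([-0.00195775, -0.00197268, -0.00049194, -0.00099809, -0.00106623,
       -0.00101622,  0.00093207]), 'joint_torque': array([ 1.31621146e-03, -5.20952117e+01, -1.22091710e-02, -2.43977809e+01,
       -5.66931500e-02,  1.52598729e-02,  7.71802070e-05]), 'tcp_pos': array([206.09473735, 615.98923903, 213.86854477]), 'tcp_rot': array([ 0.25225859,  1.55603302, -0.25441181]), 'contact_force': array([ 0.71034939, -0.20658519,  0.32369033]), 'wrist_torque': array([-0.02079641, -0.00683928, -0.03640888]), 'grip_width': 0.9994177405762811}
```

View pics/scene0.png

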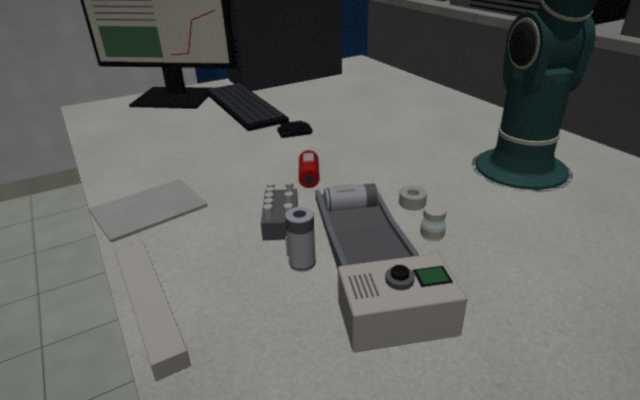

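View pics/side0.png

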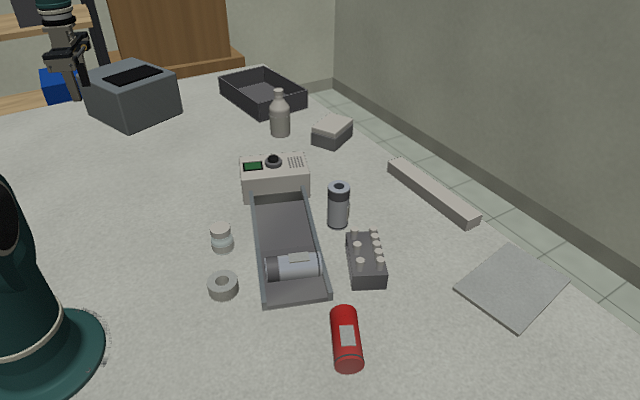

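View pics/wrist0.png

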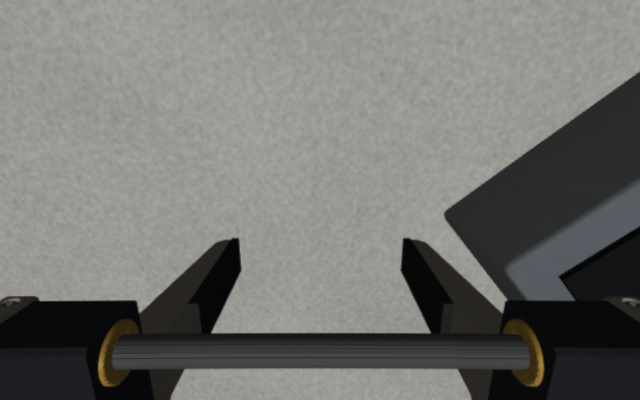

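Candidates for the canister: the silver one lying on the infeed (scene 350,196 / side 292,266), the red look-alike on the table (scene 309,168 / side 347,338), and the upright spare (scene 300,238 / side 339,205). By the description I choose the silver one lying on the infeed.

```bash
cat > h.py <<'E'
from cell import robot, grip, kin, viewer
import cv2, numpy as np
from scipy.spatial.transform import Rotation as Rn
def info(c):
    i=viewer.camera_info(c); return i
def towrld(c,p,i=None):
    i=i or info(c); return np.array(i["R"]).T@(np.array(p)-i["t"])
def proj(c,X,i=None):
    i=i or info(c); X=np.atleast_2d(X); p=X@np.array(i["R"]).T+i["t"]; s=p[:,:2]/p[:,2:]
    s=s*(1+i["k1"]*(s**2).sum(1,keepdims=True)); K=i["camera_matrix"]
    return s*[K[0,0],K[1,1]]+[K[0,2],K[1,2]]
def pic(c,name,draw=None,crop=None,scale=1):
    im=viewer.read_camera(c)[:,:,::-1].copy()
    if crop: 
        a,b,cc,d=crop; 
        im=cv2.resize(im[b:d,a:cc],None,fx=scale,fy=scale,interpolation=cv2.INTER_CUBIC)
    cv2.imwrite(f"pics/{name}.png",im)
E
python3 - <<'E'
from h import *
for c in ("scene","side"):
    pic(c,c+"1",crop=(250,130,490,360) if c=="scene" else (200,140,410,390),scale=2.4)
    for n in ["dock","ramp_foot","crest","seat","canister_center","read_button_top","spare_canister","reagent_jar","tube_rack","label_roll"]:
        r=viewer.pinpoint(n,c)
        print(c,n,[(round(d["confidence"],2),towrld(c,d["at"]).round(0).tolist(),proj(c,towrld(c,d["at"])).round()[0].tolist()) for d in r])
print(robot.observe()["t"])
E
```

```text
scene dock [(0.81, [513.0, 81.0, -1.0], [367.0, 251.0])]
scene ramp_foot [(0.87, [491.0, 24.0, 7.0], [361.0, 229.0])]
scene crest [(0.68, [542.0, 158.0, 34.0], [380.0, 264.0])]
scene seat [(0.6, [542.0, 175.0, 49.0], [386.0, 262.0])]
scene canister_center [(0.78, [470.0, -243.0, 24.0], [308.0, 168.0])]
scene read_button_top [(0.62, [574.0, 251.0, 102.0], [401.0, 269.0])]
scene spare_canister [(0.59, [637.0, 48.0, -2.0], [303.0, 263.0])]
scene reagent_jar [(0.97, [377.0, 102.0, -1.0], [430.0, 235.0])]
scene tube_rack [(0.75, [610.0, -96.0, -0.0], [283.0, 222.0])]
scene label_roll [(0.64, [330.0, -13.0, -1.0], [412.0, 202.0])]
side dock [(0.67, [515.0, 76.0, 1.0], [286.0, 234.0]), (0.24, [491.0, 23.0, 14.0], [287.0, 247.0])]
side ramp_foot [(0.91, [490.0, 22.0, 13.0], [287.0, 248.0])]
side crest [(0.83, [534.0, 153.0, 31.0], [278.0, 203.0])]
side seat [(0.63, [544.0, 172.0, 52.0], [278.0, 191.0])]
side canister_center [(0.98, [464.0, -58.0, 30.0], [294.0, 270.0]), (0.84, [470.0, -242.0, 17.0], [347.0, 340.0])]
side read_button_top [(0.44, [572.0, 245.0, 107.0], [273.0, 155.0])]
side spare_canister [(0.57, [636.0, 50.0, -4.0], [336.0, 224.0]), (0.3, [613.0, -96.0, 2.0], [364.0, 264.0])]
side reagent_jar [(0.9, [371.0, 102.0, 2.0], [222.0, 248.0]), (0.51, [327.0, -8.0, -2.0], [222.0, 290.0])]
side tube_rack [(0.65, [614.0, -98.0, -2.0], [365.0, 266.0])]
side label_roll [(0.78, [333.0, -10.0, -2.0], [225.0, 290.0])]
1.25
```

View pics/side1.png

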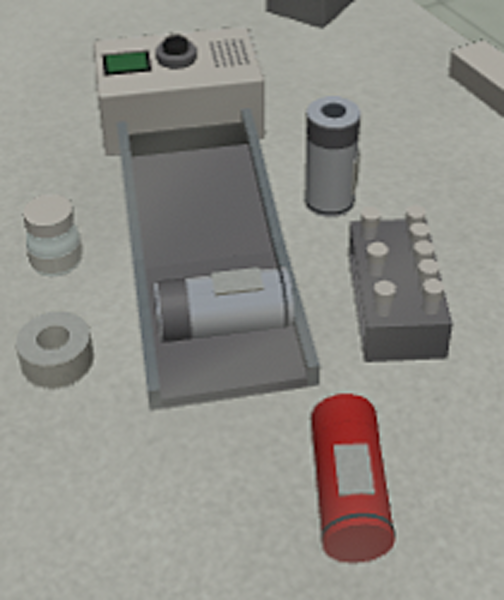

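View pics/scene1.png

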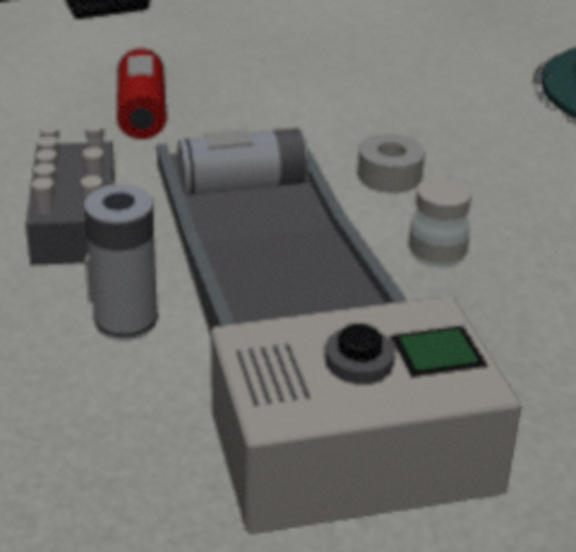

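```bash
cat >> h.py <<'E'
def fitdock(P,W):
    P=np.array(P,float)[:,:2];W=np.array(W,float)[:,:2]
    pc,wc=P.mean(0),W.mean(0);a=P-pc;b=W-wc
    th=np.arctan2((a[:,0]*b[:,1]-a[:,1]*b[:,0]).sum(),(a*b).sum())
    R=np.array([[np.cos(th),-np.sin(th)],[np.sin(th),np.cos(th)]])
    return wc-R@pc,th
def d2w(D,o,th):
    D=np.atleast_2d(np.array(D,float));c,s=np.cos(th),np.sin(th)
    return np.c_[o[0]+c*D[:,0]-s*D[:,1],o[1]+s*D[:,0]+c*D[:,1],D[:,2]]
def w2d(X,o,th):
    X=np.atleast_2d(np.array(X,float));c,s=np.cos(th),np.sin(th);x=X[:,0]-o[0];y=X[:,1]-o[1]
    return np.c_[c*x+s*y,-s*x+c*y,X[:,2]]
def overlay(c,name,o,th,crop,sc,can=None):
    im=viewer.read_camera(c)[:,:,::-1]; a,b,cc,d=crop
    im=cv2.resize(im[b:d,a:cc],None,fx=sc,fy=sc,interpolation=cv2.INTER_CUBIC)
    def line(P,col):
        q=((proj(c,d2w(P,o,th))+.5-[a,b])*sc).round().astype(int); cv2.polylines(im,[q.reshape(-1,1,2)],False,col,1)
    for y in (-59,59): line([(-210,y,24),(-60,y,24)],(0,255,0)); line([(-60,y,24),(80,y,43.7)],(0,255,0))
    line([(-210,-59,12),(-210,59,12)],(0,0,255)); line([(-60,-59,12),(-60,59,12)],(0,0,255)); line([(80,-59,31.7),(80,59,31.7)],(0,0,255))
    line([(125,-85,78),(125,85,78),(235,85,78),(235,-85,78),(125,-85,78)],(255,0,255))
    line([(235,85,78),(235,85,0),(235,-85,0),(235,-85,78)],(255,0,255))
    if can is not None:
        x,y,z=can
        t=np.linspace(0,2*np.pi,40)
        for e in (-55,55): line(np.c_[x+25*np.cos(t),0*t+y+e,z+25*np.sin(t)],(0,255,255))
    cv2.imwrite(f"pics/{name}.png",im)
E
python3 - <<'E'
from h import *
D=[(0,0,0),(-60,0,12),(80,0,31.7),(100,0,51.7)]*2
W=[(513,81),(491,24),(542,158),(542,175),(515,76),(490,22),(534,153),(544,172)]
o,th=fitdock(D,W);print(o,th)
print(w2d([(464,-58,30),(573,248,104),(637,49,0),(374,102,0),(612,-97,0),(331,-11,0),(470,-242,20)],o,th).round())
overlay("scene","ov1",o,th,(250,130,490,360),2.5,(-140,0,37))
overlay("side","ov2",o,th,(200,140,410,390),2.4,(-140,0,37))
E
```

```text
[511.59217723  79.26488049] 1.2386274729098294
[[-145.    0.   30.]
 [ 180.   -3.  104.]
 [  12. -128.    0.]
 [ -23.  137.    0.]
 [-134. -152.    0.]
 [-144.  141.    0.]
 [-317.  -65.   20.]]
```

View pics/ov1.png

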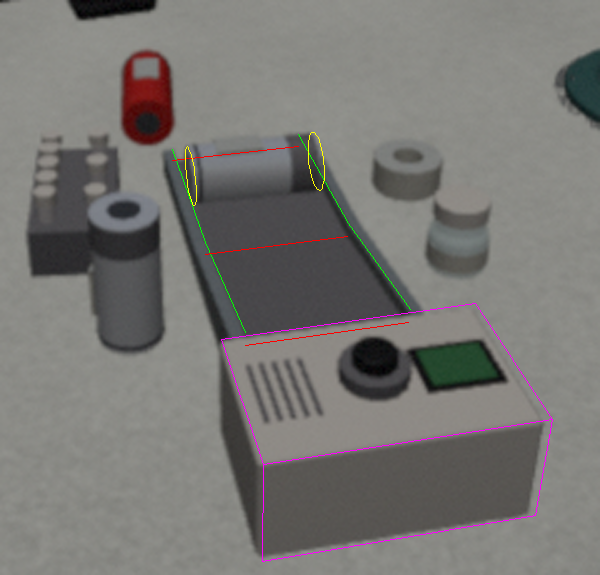

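View pics/ov2.png

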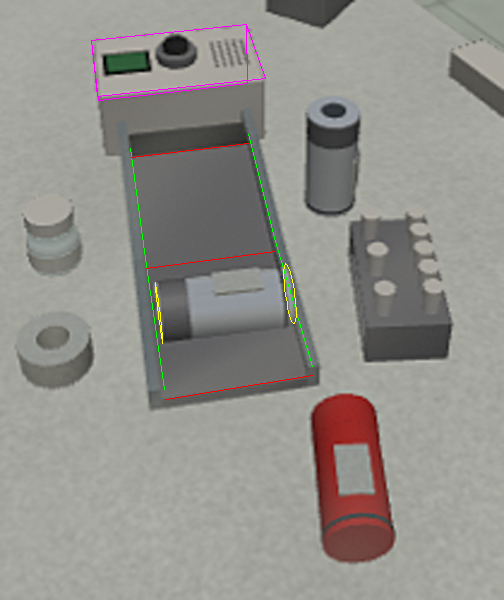

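```bash
python3 - <<'E'
from h import *
from scipy.optimize import least_squares
sc=[((125,-85,78),(213,328)),((125,85,78),(455,299)),((235,85,78),(521,407)),((235,-85,78),(245,438)),((235,-85,0),(249,532)),((235,85,0),(508,493))]
si=[((235,85,78),(94,40)),((235,-85,78),(252,27)),((125,-85,78),(265,83)),((125,85,78),(101,97)),((-210,69,0),(152,407)),((-210,-69,0),(318,384)),((-210,69,24),(149,392)),((-210,-69,24),(318,367))]
def obs(l,x,y): return np.array([p for p,_ in l]),np.array([q for _,q in l])/2.4+[x,y]-.3
P1,q1=obs(sc,250,130);P2,q2=obs(si,200,140)
def f(v): return np.r_[(proj("scene",d2w(P1,v[:2],v[2]))-q1).ravel(),(proj("side",d2w(P2,v[:2],v[2]))-q2).ravel()]
r=least_squares(f,[511,79,1.24],loss="soft_l1");print(r.x,f(r.x).reshape(-1,2).round(1).tolist())
o,th=r.x[:2],r.x[2]
print(w2d([(464,-58,30),(573,248,104)],o,th).round())
overlay("scene","ov3",o,th,(250,130,490,360),2.5,(-145,-3,37))
overlay("side","ov4",o,th,(200,140,410,390),2.4,(-145,-3,37))
E
```

```text
[510.70320975  78.00577775   1.22303084] [[-1.7, -2.2], [-0.6, -3.3], [1.2, -1.9], [0.3, 1.8], [-1.7, 1.4], [-0.1, 0.8], [-0.3, -0.3], [-1.2, -0.9], [0.6, -1.7], [-1.3, -0.5], [-1.4, 1.8], [0.6, 0.8], [-1.1, -0.2], [0.9, -0.3]]
[[-144.   -2.   30.]
 [ 181.   -1.  104.]]
```

View pics/ov3.png

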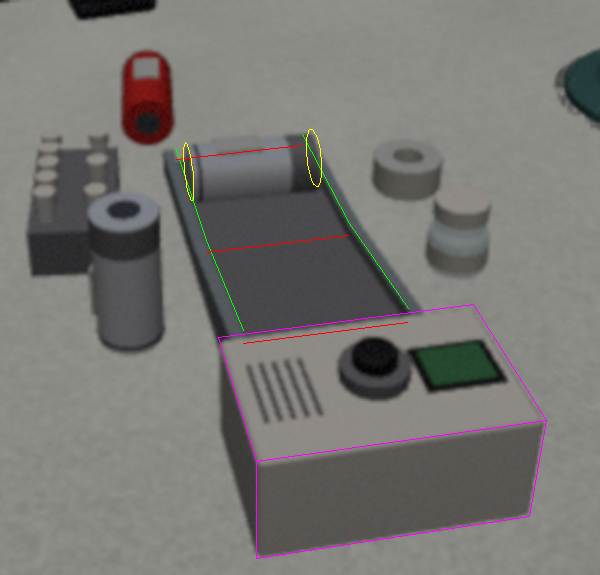

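View pics/ov4.png

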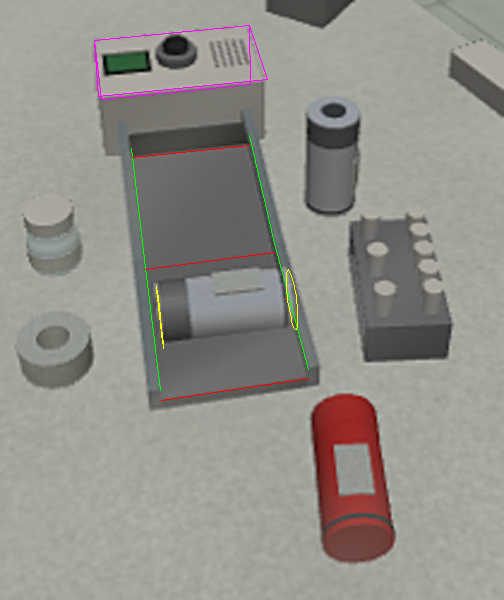

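```bash
cat >> h.py <<'E'
O=np.array([511.,78.4]);TH=1.228
def rot(sgn,th=TH):
    x=np.array([0,0,-1.]);y=sgn*np.array([-np.sin(th),np.cos(th),0]);z=np.cross(x,y)
    return Rn.from_matrix(np.c_[x,y,z]).as_rotvec()
def tp(x,y,z): return d2w([(x,y,z)],O,TH)[0]
E
python3 - <<'E'
from h import *
s=robot.observe();R=Rn.from_rotvec(s["tcp_rot"]).as_matrix();i=info("wrist")
print("cam in tool",R.T@(-i["R"].T@i["t"]-s["tcp_pos"]),"cam axes in tool cols",(R.T@i["R"].T).round(2))
for sg in (1,-1):
    for p in [(-195,0,200),(-195,0,30),(-100,0,30),(65,0,45),(181,-1,110),(181,-1,200)]:
        q=kin.ik(tp(*p),rot(sg));print(sg,p,None if q is None else np.round(q,2))
E
```

```text
cam in tool [-1.70825410e+02  8.31028945e-02 -8.13321624e+01] cam axes in tool cols [[-0.   -0.29  0.96]
 [ 1.    0.    0.  ]
 [-0.    0.96  0.29]]
1 (-195, 0, 200) [ 1.21  0.49 -1.29  2.02  0.54  1.05  2.46]
1 (-195, 0, 30) [-0.79  1.    1.34  2.24 -1.22  1.06 -2.2 ]
1 (-100, 0, 30) [-0.04  0.48  0.    2.14 -0.    0.53  2.76]
1 (65, 0, 45) [-0.21  0.54 -0.13  1.95  0.11  0.65  2.38]
1 (181, -1, 110) [-0.34  0.55 -0.16  1.74  0.11  0.86  2.24]
1 (181, -1, 200) [-0.38  0.44 -0.12  1.68  0.06  1.02  2.29]
-1 (-195, 0, 200) [-0.59  0.18  0.84  2.11 -0.17  0.91  0.01]
-1 (-195, 0, 30) [-0.49  0.58  0.8   2.22 -0.74  0.62  0.51]
-1 (-100, 0, 30) [-0.4   0.51  0.45  2.16 -0.41  0.55  0.  ]
-1 (65, 0, 45) [-0.7   0.58  0.5   1.99 -0.43  0.68 -0.28]
-1 (181, -1, 110) [-0.81  0.57  0.47  1.77 -0.33  0.87 -0.53]
-1 (181, -1, 200) [-0.83  0.46  0.49  1.71 -0.25  1.03 -0.59]
```

```bash
python3 - <<'E'
from h import *
robot.movep(tp(-150,0,230),rot(-1))
grip(0.6)
s=robot.observe();print(s["t"],s["tcp_pos"],w2d(s["tcp_pos"],O,TH),s["grip_width"],s["joints"].round(2))
overlay("wrist","w1",O,TH,(0,0,640,400),1.2,(-145,0,37))
for n in ["ramp_foot","canister_center","crest"]:
    for d in viewer.pinpoint(n,"wrist"): print(n,d["confidence"],w2d(towrld("wrist",d["at"]),O,TH))
E
```

```text
4.7083 [460.58440049 -62.88445244 229.99488545] [[-1.50010097e+02 -6.47628214e-03  2.29994885e+02]] 0.6011009138188501 [-0.68  0.15  0.82  2.06 -0.13  0.98 -0.13]
ramp_foot 0.6 [[-59.25173157  -1.64921879  12.11798058]]
canister_center 0.66 [[-138.95861435   -1.92129999   35.26809607]]
canister_center 0.65 [[-314.77733571  -70.22656412   25.57334955]]
canister_center 0.65 [[-60.09196574  -1.64577028   9.65489983]]
```

View pics/w1.png

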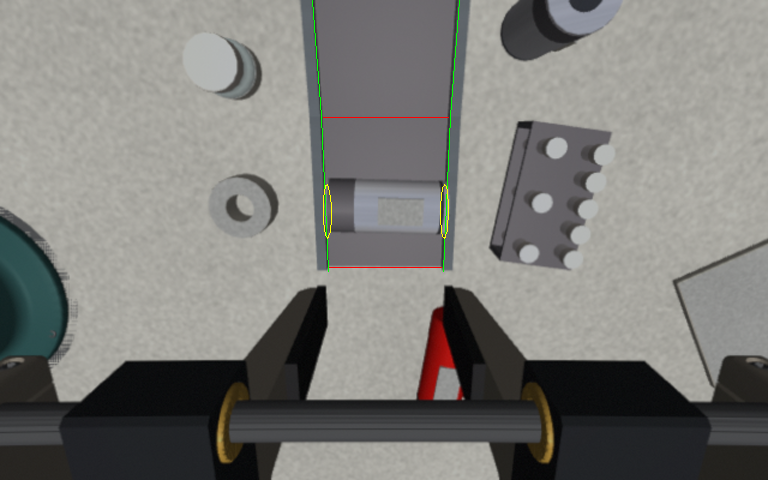

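The wrist picture shows the silver canister (385,206) lying between the kerbs, with the overlay within about 2 mm. The red one is at (440,350), behind the infeed and clear of the fingers. Next I descend behind the silver canister and push.

```bash
cat >> h.py <<'E'
def st(l=""):
    s=robot.observe();print(l,round(s["t"],2),w2d(s["tcp_pos"],O,TH)[0].round(1),"F",s["contact_force"].round(2),s["joints"].round(2));return s
E
python3 - <<'E'
from h import *
R=rot(-1)
robot.servo_line(tp(-198,0,120),feed=150,rotation=R); st()
robot.servo_line(tp(-198,0,32),feed=100); st()
robot.servo_line(tp(-165,0,30),feed=30); st()
overlay("side","s2",O,TH,(200,140,410,390),2.4,(-130,0,37))
overlay("wrist","w2",O,TH,(0,0,640,400),1.2,(-130,0,37))
E
```

```text
5.86 [-197.8   -0.5  120.5] F [-0.3   0.84 -0.6 ] [-0.48  0.34  0.76  2.18 -0.35  0.74  0.17]
 6.89 [-198.    -0.5   32.4] F [-0.15 -0.05 -0.08] [-0.33  0.51  0.6   2.21 -0.55  0.56  0.34]
 8.14 [-165.2   -0.    30. ] F [ 0.31 -0.44 -0.06] [-0.4   0.52  0.6   2.2  -0.55  0.57  0.28]
```

View pics/s2.png

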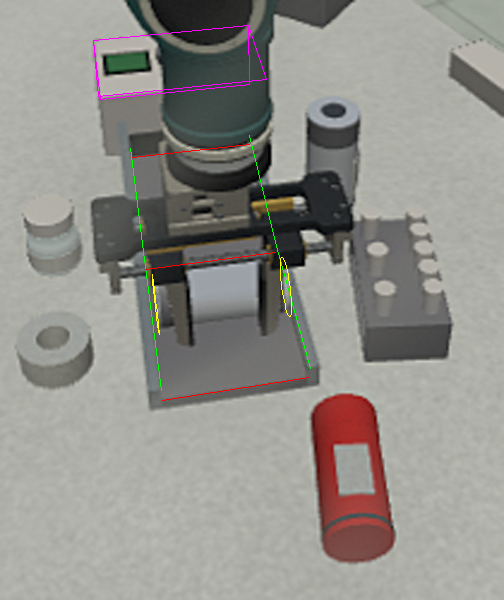

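View pics/w2.png

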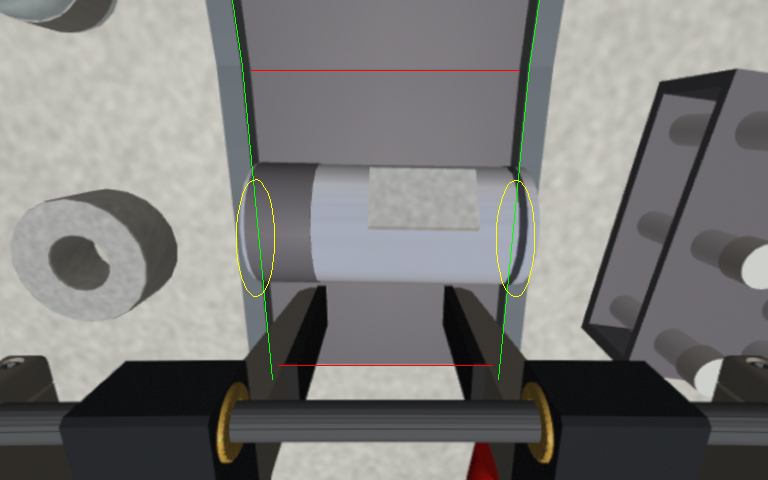

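```bash
python3 - <<'E'
from h import *
robot.servo_line(tp(-95,0,31),feed=35); st()
robot.servo_line(tp(-30,0,40),feed=30); st()
overlay("wrist","w3",O,TH,(0,0,640,400),1.2,(5,0,46.3))
E
```

```text
10.39 [-95.6  -0.2  31.1] F [-0.87 -2.43  1.8 ] [-0.54  0.54  0.61  2.17 -0.56  0.59  0.13]
 12.72 [-30.1   0.   40. ] F [-1.39 -3.87  2.96] [-0.67  0.56  0.62  2.11 -0.54  0.64 -0.01]
```

View pics/w3.png

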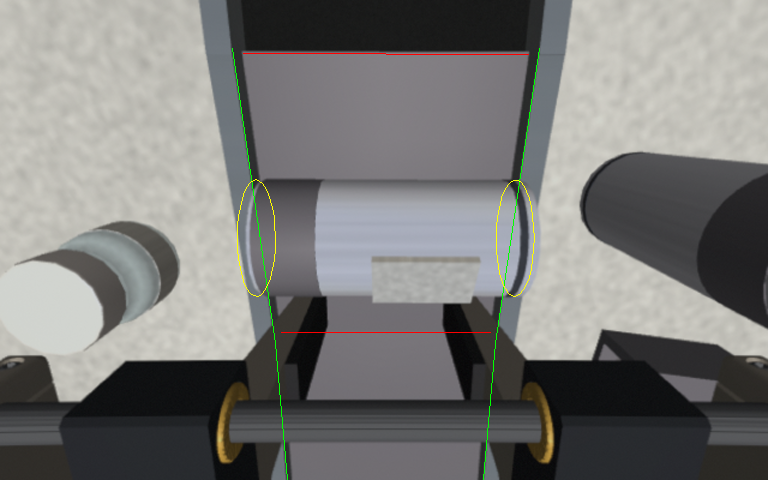

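```bash
python3 - <<'E'
from h import *
robot.servo_line(tp(36,0,49),feed=30); st()
robot.servo_line(tp(58,0,49),feed=12); st()
robot.hold(0.3); st()
overlay("wrist","w4",O,TH,(0,0,640,400),1.2,(100,0,51.7))
overlay("scene","s4",O,TH,(250,130,490,360),2.5,(100,0,51.7))
E
```

```text
15.14 [36.   0.1 49. ] F [-1.66 -4.24  4.18] [-0.77  0.58  0.64  2.03 -0.54  0.7  -0.13]
 17.12 [57.9 -0.  49. ] F [-0.79  0.46 -0.14] [-0.8   0.6   0.63  2.   -0.54  0.71 -0.17]
 17.43 [58.  0. 49.] F [ 0.09 -0.95  0.32] [-0.8   0.6   0.63  2.   -0.54  0.71 -0.17]
```

View pics/w4.png

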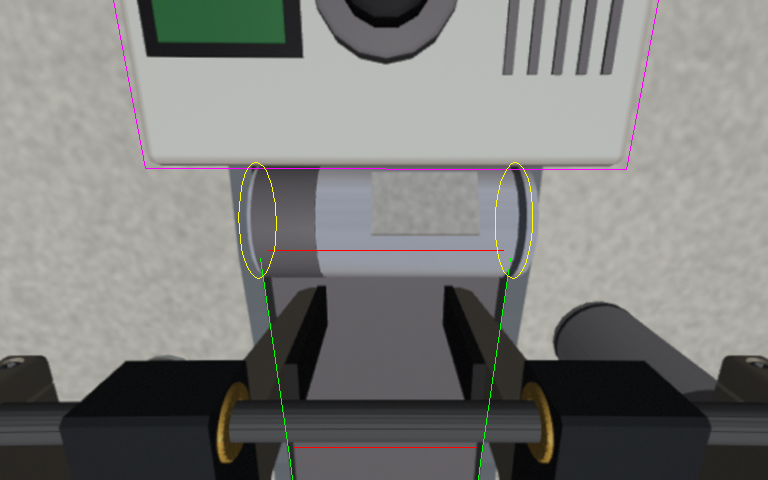

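View pics/s4.png

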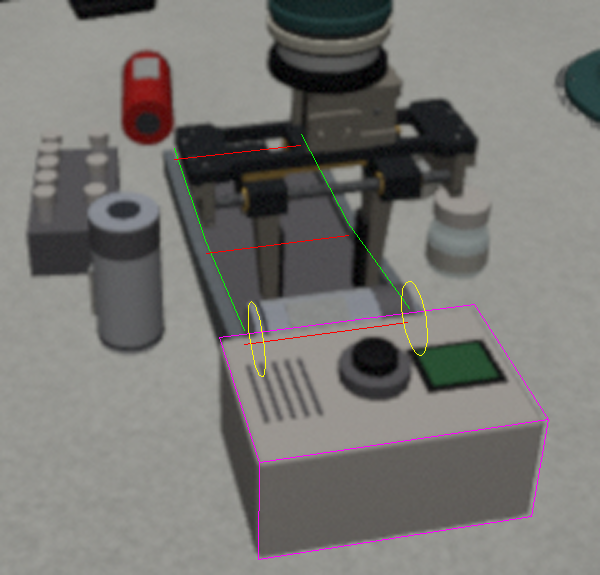

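The canister now lies at about dock x = 100 against the stop (wrist px 385,222). I'll back off, rise and shut the gripper, then measure the button.

```bash
python3 - <<'E'
from h import *
robot.servo_line(tp(40,0,55),feed=80)
robot.servo_line(tp(60,0,190),feed=200)
grip(0.0)
s=robot.observe();print(s["t"],s["grip_width"])
robot.servo_line(tp(120,0,170),feed=150)
st()
pic("wrist","w5",crop=(160,0,480,300),scale=2)
for n in ["read_button_top","canister_center"]:
    for d in viewer.pinpoint(n,"wrist"): print(n,d["confidence"],w2d(towrld("wrist",d["at"]),O,TH))
pic("side","s5",crop=(200,120,340,240),scale=5)
for d in viewer.pinpoint("read_button_top","side"): print(d["confidence"],w2d(towrld("side",d["at"]),O,TH))
E
```

```text
19.6333 0.0036970449627838735
 20.21 [ 1.193e+02 -1.000e-01  1.698e+02] F [-0.41 -0.02  0.07] [-0.96  0.48  0.75  1.85 -0.39  0.97 -0.38]
read_button_top 0.58 [[183.56558102  -1.11456966 102.0395578 ]]
canister_center 0.67 [[100.43702021  -3.60676539  54.97424652]]
0.61 [[ 1.05406703 -0.95251109  0.99441697]]
0.3 [[-132.11307242 -154.75141149   -1.51580353]]
```

View pics/w5.png

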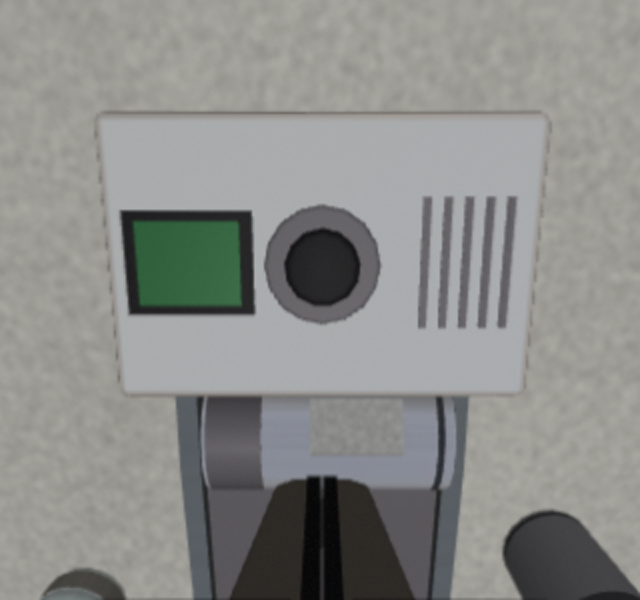

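View pics/s5.png

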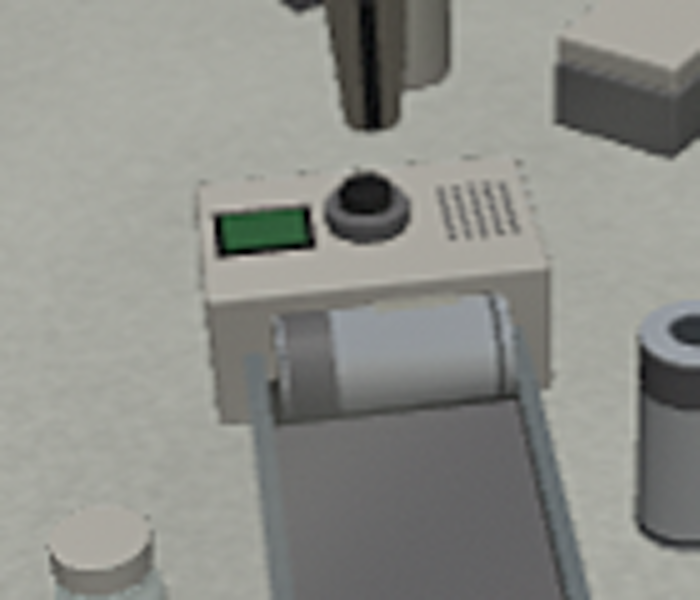

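```bash
python3 - <<'E'
from h import *
# cross-check of button by ray
i=info("wrist");K=i["camera_matrix"];uv=np.array([[[160+322/2-.25,266/2-.25]]])
n=cv2.undistortPoints(uv,K,np.array([i["k1"],0,0,0]))[0,0];C=-i["R"].T@i["t"];d=i["R"].T@[*n,1]
for z in (98,102,106): print(z,w2d(C+d*(z-C[2])/d[2],O,TH))
x=181.5;y=-0.8
robot.servo_line(tp(x,y,125),feed=120)
f0=robot.observe()["contact_force"][2]
z=112;robot.servo_line(tp(x,y,z),feed=60)
zc=None
while z>85:
    z-=1; robot.servo_line(tp(x,y,z),feed=20)
    f=robot.observe()["contact_force"][2]-f0
    print(z,round(f,2),end="; ")
    if zc is None and f>1: zc=z+1
    if f>7.5: break
robot.hold(0.3); st("pressed")
robot.servo_line(tp(x,y,125),feed=60); st()
E
```

```text
98 [[181.29200405  -0.54099018  98.        ]]
102 [[181.610697   -0.5412812 102.       ]]
106 [[181.92938995  -0.54157222 106.        ]]
111 -0.36; 110 0.3; 109 -0.55; 108 -0.01; 107 -0.21; 106 0.93; 105 -0.73; 104 -1.37; 103 -0.12; 102 -1.18; 101 -0.64; 100 1.59; 99 1.71; 98 0.92; 97 3.91; 96 4.6; 95 4.89; 94 6.84; 93 12.79; pressed 26.66 [181.7  -0.9  94.3] F [-2.82 -1.14 14.42] [-0.94  0.64  0.67  1.79 -0.5   0.88 -0.39]
 27.34 [181.4  -0.5 124.8] F [-0.78 -0.17  0.4 ] [-0.96  0.6   0.69  1.78 -0.47  0.93 -0.41]
```

```bash
python3 - <<'E'
from h import *
robot.servo_line(tp(120,0,190),feed=200)
robot.hold(0.3)
overlay("wrist","w6",O,TH,(160,0,480,300),2,(100,0,51.7))
pic("side","s6",crop=(200,120,410,390),scale=2.2)
for n in ["read_button_top","canister_center"]:
    for d in viewer.pinpoint(n,"wrist"): print(n,d["confidence"],w2d(towrld("wrist",d["at"]),O,TH))
for n in ["spare_canister","reagent_jar","tube_rack","label_roll"]:
    viewer
    for d in viewer.pinpoint(n,"side")[:1]: print(n,towrld("side",d["at"]).round())
st()
E
```

```text
read_button_top 0.56 [[181.63573813  -0.32947536 100.46585678]]
canister_center 0.94 [[100.53848283  -4.5163531   49.97016684]]
spare_canister [634.  47.  -5.]
reagent_jar [374. 100.  -1.]
tube_rack [612. -99.  -4.]
label_roll [334.  -8.  -2.]
 28.64 [120.  -0. 190.] F [ 0.39  0.54 -0.2 ] [-0.97  0.46  0.77  1.83 -0.37  1.   -0.4 ]
```

View pics/w6.png

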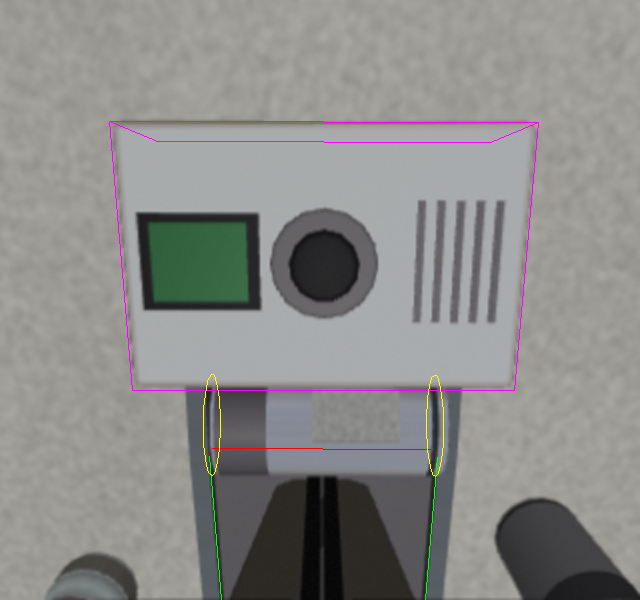

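View pics/s6.png

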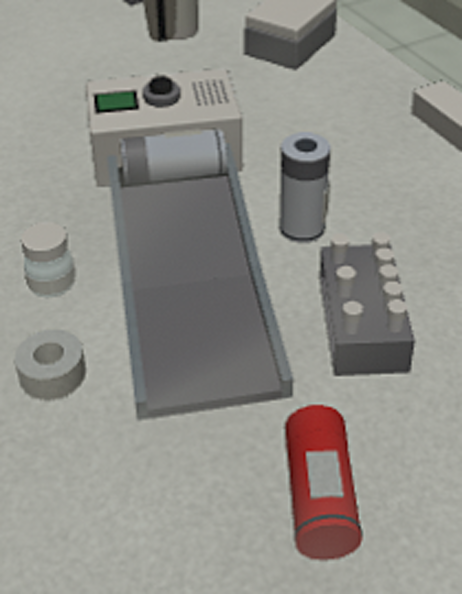

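The canister lies home (wrist crop 325,430) square against the stop, and the button is up (325,263). The neighbours are where they stood and the gripper is clear of everything, so I'm handing in.

```bash
python3 -c "
from cell import robot
robot.job_done()"
```

```text
the job is handed in; nothing more can be done
```

I pushed the silver canister up the ramp and over the crest into the seat with both fingertips, then pressed the read button fully and released it. The job was handed in at about 29 s of the 54 s allowed; `job_done` gives no verdict.

- **Push:** I drove at 12–35 mm/s, and the contact force read between moves was at most about 6 N. The canister coasted a few millimetres ahead of the fingers once, on the flat infeed. On the ramp, the one picture I took showed it against the fingers.
- **Canister:** the last check put its centre at dock (100.5, -4.5, 50) mm, square against the stop. The -4.5 mm across the track is from the network; the picture overlay suggests it is nearer 0. Both are within the 12 mm limit.
- **Button:** the force rose steadily over about 6 mm to 5 N, then stiffened sharply to about 14 N, so it reached its end stop. Afterwards the network put its top at about 100 mm, roughly where contact began at 101 mm, and it looked up again in the picture.
- **Neighbours:** the spare canister, jar, rack and label roll read within about 4 mm of their first positions on the table, which is within measuring error. The red look-alike was not touched.
- **Disagreement:** one network call on the side camera reported the button at the dock's origin. I ignored it, because the wrist picture and my own ray calculation agreed to within 2 mm.

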